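Put the stylus brush away and prove the kit box's lid has caught

ROBOT

A 6-joint arm with a two-finger parallel gripper is mounted at the origin on the work surface. World frame = base frame: x ahead of the robot, y to its left, z up, the work surface at z = 0. Lengths are in mm, angles in rad, forces in N, time in s.
With the tool pointing down it reaches from about 350 to 975 mm from the base axis. Payload 7.1 kg.
Tool frame: the origin (TCP) lies midway between the tips of the shut fingers; the grasp point (between the pads) lies 19 mm behind it (ctrl.grip_depth is the distance from the TCP to the grasp point, in mm); z points along the fingers, y is the line along which they close (so a half turn about z gives the same grasp; the last joint's range is limited). The gripper opens to 88 mm and grips with 3 to 60 N. Pads are 20 mm wide; open, the fingers measure 115 mm over their backs; the gripper's body (75 mm by 178 mm) begins 61 mm behind the grasp point.
Start: joints at [-1.362, 0.423, 1.63, -0, 1.089, -0.019], TCP at [141.166, -608.832, 222.675] pointing down, gripper open.
Joint ranges: [-3, 3], [-0.9, 2.11], [0.09, 2.58], [-1.31, 4.45], [0.11, 2.69], [-2.54, 2.54]. Speed limits (rad/s): [2.39, 2.39, 3.01, 3.14, 3.14, 3.14].

INTERFACE

Orientations are given as a rotation vector (axis times angle).
In Python, from workcell import ctrl, cams gives the robot as it stands.
- The arm moves only by the tool move_arm, never from a script. Its argument "steps" is a list of rows, each a list of 3 entries, a list of its own where there are three numbers: the shift along the tool's x, y, z in units of 25 mm (1.0 is 25 mm), then the turn about the tool's z in units of 5 degrees (1.0 is 5 degrees), then the closure, from 0 (fully open) to 1 (shut). A call has 1 to 20 rows; each row shifts and turns the commanded pose from where the row before left it, along the tool's axes as they then stand; what a row does not reach is not made up. A row lasts 1/12 s, in which the tool goes at most 41.7 mm and 7.16 degrees, less where a joint would pass 70% of its speed; a pose out of reach is approached as far as the arm can. A call is refused whole if a number of a shift passes 1 or a number of a turn 1, either way. A call with a gripper value outside its range is refused whole. The fingers move at their own pace and stop on an object; the grip force is fixed at half the most. Time passes only in rows, so rows that do not move let the fingers close. It gives the time, the measured TCP pose, the force, the opening and the grip force at its end, in the units of the state.
- ctrl.get_obs(): the state, without advancing time (a new reading comes with each control period).
- cams.get_image(name): name is "side" or "top" or "wrist"; returns a dict with "image" (420x560x3 uint8, red, green, blue), "camera_matrix" (3x3 intrinsics, pixels), "xyz" and "rotation" of the camera in the world; the wrist camera has in their place "mount" (4x4, takes a point from camera to tool coordinates, whose origin is the TCP and whose axes are the flange's). Camera axes: x right, y down, z forward; pixel columns grow to the right and rows downward; lengths in mm; the calibration is good to about 2 mm. A picture is of the moment at which its call begins: read the wrist's pose just before it. There is no depth.
- ctrl.close_job(): hands the job in; it is judged then, once.
Trained networks look in the newest picture that a camera, given by its name, has taken for a name from the list of things; names that differ only in an ending like _2 or _b are one class to them, and where a whole thing is asked for, a point or a joint stands for the part that bears it (a point fixed in the world has none). Each returns a list of dicts, best first, with "p" (0 to 1); they miss things now and then, are a little off and sometimes report something else, mostly with a low value. They report only what shows in the picture. A call takes as long as a camera call. They do not tell look-alikes from the thing itself.
- cams.boxes_of(camera, thing): "rect" ([centre column, centre row, width, height] in pixels, round what is visible of it).
- cams.cut_out(camera, thing): "pixels" (420x560 bool, what is visible of it) and "rect" ([centre column, centre row, width, height] in pixels, round what is visible of it).
The state is a dict: "t": time; "qpos": joint angles; "qvel": joint speeds; "joint_torque": joint torques, N m; "ee_pos": TCP position; "orientation": TCP orientation; "ft_force": force on the tool from outside, world axes, zero at the start; "moment": the same for the moment, N m; "width": finger opening in mm; "grasp_force": force on a finger pad.
Only numpy, scipy, OpenCV 4.12 (cv2) and the standard library are available. Lean on these libraries where they do the work, as an engineer would, in place of code of your own. Each camera call takes 0.05 s, during which the arm holds its last target. There are 200 camera calls.

TASK

Lay the brown stylus brush down inside the open green kit box (do not let go of it above the box), then swing the white lid shut and press its red knob until the hidden catch takes. The catch is stiffer on some days than others and the lid looks shut even when it has not taken, so give the knob a firm upward tug: if the lid gives, press it down again, harder, and tug again until it holds; never press or tug brutally. Let go with the lid caught, and do not disturb the other things on the table.

Things in the scene. Friction and masses are not known exactly. Their poses are not given: they have to be found in the camera images.
- kit: Green kit box, open on top, fixed. Outside 160 (x) x 130 (y) x 60 (z) mm, walls and floor 4 mm. Origin: centre of its underside; x runs from the front wall (nearer the robot) to the hinge wall. Only x, y and yaw vary. Inside the front wall, in the middle, the catch and the lid's tongue take up the first 25 mm: keep the brush at box x > -50 mm.
- kit_floor (a point): Point on the box's inner floor where the brush's middle is best laid, 5 mm behind the box's centre. The brush fits with its length along the box's x; laid so, the gripper (fingers closing along the box's y) clears the open lid.
- brush: Brown bakelite stylus brush, a bar 85 (x) x 16 (y) x 14 (z) mm lying flat, with a grey bristle tuft 16 mm long and 8 mm high on top near its +x end (22 mm high there), 35 g. Origin: centre of its underside, x along its length.
- brush_mid (a point): Middle of the brush's bar, 7 mm above its underside.
- lid (a joint): Angle of the white lid, rad: 0 down, up to 1.9 open (past upright, leaning away from the robot); turns about the box's y through point hinge. 200 g: stays near upright, sinks shut slowly from below 0.9. Shut but not caught it rests at 0.03 to 0.08 (4 to 11 mm up), caught at about 0; pressed on, its buffers give a little below 0. The press needed varies: 6 to 18 N at the knob.
- hinge (a point): Middle of the lid's hinge axis, on the box's far top edge (box x = +80, z = 60 mm).
- knob (a point): Centre of the red ball knob, 20 mm across on a steel neck 8 mm thick, standing on the lid near its front edge and carried by it: 140 mm from the hinge axis, the ball's centre 31 mm above the hinge axis' level when the lid is down and 24.5 mm above the lid's face. The lid plate is 168 x 142 x 6 mm. Keep presses and tugs under 20 N.
- catch (a joint): How far the sprung catch plate has been drawn up by the caught lid, m: 0 at rest, about 2.5 N of tug at the knob for each mm, on top of some 2 N for the lid itself and about 1 mm of free play; a firm tug of 10 N draws it 2 to 3 mm. It stays 0 if the lid has not caught.
- buffer (a joint): How far the two sprung rubber buffers under the lid's front corners are squeezed, m: 0 with the lid up or resting on them, 6 N of press for each mm. More than 4 mm (25 N) would harm the lid.
- level: Bystander: green glass bubble level with brass ends, 84 x 21 x 21 mm. Origin under its centre.
- driver: Bystander: jeweller's screwdriver with a blue handle, 110 mm long, 12 mm high. Origin under its middle.
- weight: Bystander: pewter record weight, 72 mm across, 36 mm high. Origin under its centre.
- jar: Bystander: amber jar, 52 mm across, 50 mm high. Origin under its centre.
Not all that is in view belongs to the job. Leave any purple look-alike of the kit alone.

How it is judged:
By the outcome, as a careful person would: the job done as asked, in the order asked, and still so for the second after the job is handed in, with the robot touching nothing.
It also fails if it takes over 72 s, if anything falls off the work surface, if the arm or the gripper's body presses on something with over 40 N, if the wrist force passes 120 N, or if a joint passes its speed limit or range.

## Working session

There is one attempt and no reset: what is moved stays moved. The work goes in short steps, Python scripts to look and compute and a tool call to move; the robot and the scene stay as the last step left them, time stands still between calls to the robot, and variables do not carry over. Pictures are saved under pics/ and viewed, at most 10 in all, crops included, and the job is handed in when it is done.

Besides the shell and the picture viewer there is one more tool, called after "Request:" as name(argument=value, ...) on one line, values as JSON. move_arm: Moves the arm, as the interface text tells. Its arguments: {"type":"object","properties":{"steps":{"type":"array"}},"required":["steps"]}

```bash
mkdir -p pics; ls
python3 - <<'E'
from workcell import ctrl, cams
import cv2,numpy as np
o=ctrl.get_obs();print({k:np.round(v,3).tolist() for k,v in o.items()})
ims=[]
for c in("top","side"):
    d=cams.get_image(c);print(c,d["camera_matrix"].tolist(),np.round(d["xyz"],1),np.round(d["rotation"],4).tolist())
    cv2.imwrite(f"pics/{c}0.png",d["image"][:,:,::-1])
    for t in("kit","brush","lid","knob","level","driver","weight","jar"):
        print(c,t,[(round(float(b["p"]),2),np.round(b["rect"]).astype(int).tolist()) for b in cams.boxes_of(c,t)])
E
```

```text
pics
{'t': 0.0, 'qpos': [-1.362, 0.424, 1.631, -0.0, 1.089, -0.019], 'qvel': [0.001, -0.001, -0.0, -0.001, 0.001, -0.0], 'joint_torque': [0.004, -54.461, -27.367, 0.065, 0.023, -0.0], 'ee_pos': [141.056, -608.317, 221.91], 'orientation': [-3.12, -0.357, 0.0], 'ft_force': [0.384, 0.336, -0.229], 'moment': [-0.008, 0.014, -0.038], 'grasp_force': 0.0, 'width': 87.838}
top [[391.84386099574226, 0.0, 273.8780686035532], [0.0, 391.84386099574226, 210.39274956298183], [0.0, 0.0, 1.0]] [318.6 -89.8 949.4] [-2.1385, 2.162, -0.1664]
top kit [(0.7, [132, 297, 80, 82]), (0.65, [410, 320, 90, 95]), (0.55, [191, 165, 86, 132]), (0.41, [194, 130, 79, 62])]
top brush [(0.47, [369, 192, 10, 35])]
top lid [(0.97, [410, 317, 84, 93]), (0.55, [194, 129, 80, 60])]
top knob [(0.76, [412, 316, 87, 91]), (0.57, [131, 295, 71, 80]), (0.56, [191, 130, 81, 56])]
top level [(0.77, [297, 220, 16, 33]), (0.17, [191, 129, 84, 57])]
top driver []
top weight [(0.79, [265, 127, 30, 28]), (0.4, [316, 161, 16, 39])]
top jar [(0.59, [374, 148, 25, 25])]
side [[380.91392467971, 0.0, 290.9914730069431], [0.0, 380.91392467971, 213.0775927052211], [0.0, 0.0, 1.0]] [ 401.  -767.7  754.5] [-2.3508, 0.0891, -0.0164]
side kit [(0.86, [186, 346, 99, 98]), (0.82, [228, 160, 63, 45]), (0.57, [325, 164, 94, 106])]
side brush [(0.74, [329, 310, 42, 13]), (0.36, [378, 312, 28, 28])]
side lid [(0.97, [226, 153, 58, 31]), (0.91, [353, 153, 38, 78]), (0.85, [186, 344, 101, 93])]
side knob [(0.88, [183, 346, 97, 95]), (0.71, [351, 151, 38, 76]), (0.71, [228, 152, 62, 29])]
side level [(0.82, [290, 253, 37, 14])]
side driver [(0.51, [359, 267, 36, 11])]
side weight [(0.85, [377, 227, 27, 26])]
side jar [(0.56, [377, 312, 26, 30])]
```

Run:
```python
import cv2
for c in("top","side"): cv2.imwrite(f"pics/{c}0b.png",cv2.resize(cv2.imread(f"pics/{c}0.png"),(800,600),interpolation=cv2.INTER_CUBIC))
```

```text
(no output)
```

View pics/top0b.png

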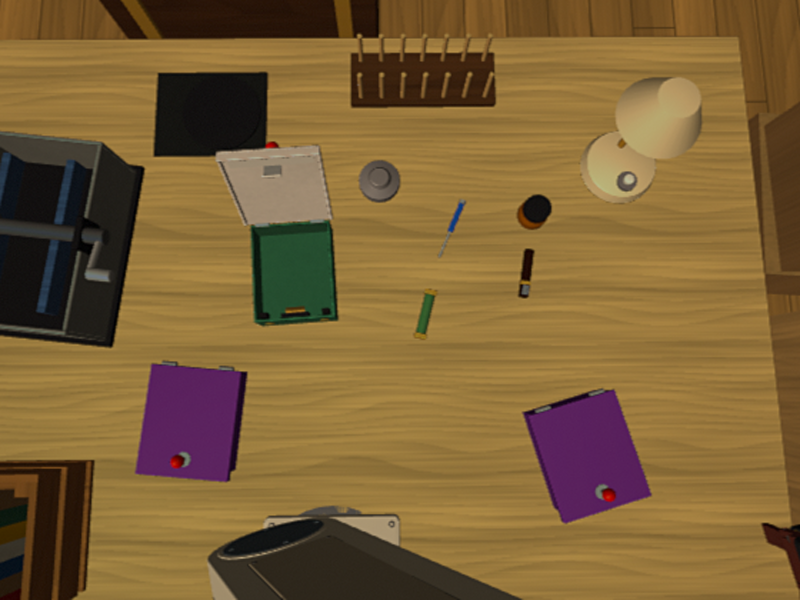

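View pics/side0b.png

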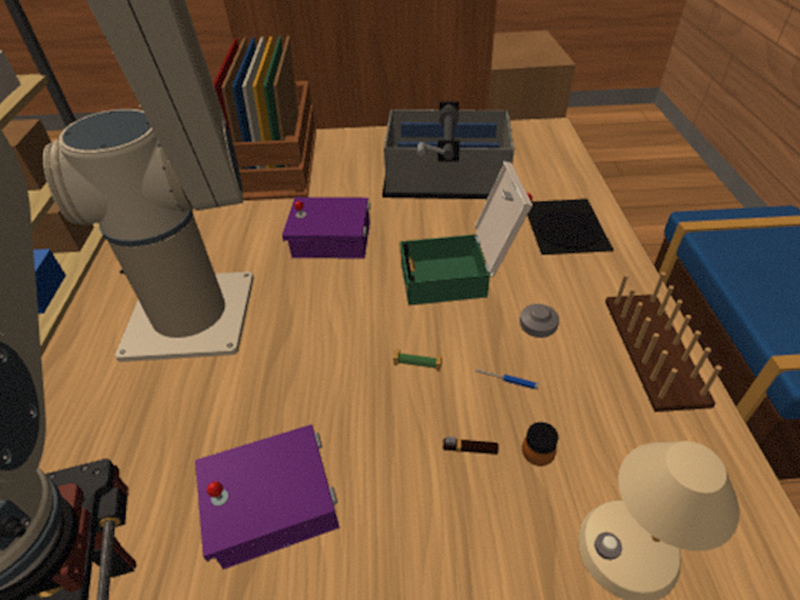

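Top view: green open kit at about (205,190) in the original 560x420 pixels, with its white lid leaning back at (194,130) and the knob's edge showing at (190,102).

Candidates:
- **Brush:** dark brown bar with a grey tuft at (368,191), chosen. Others: screwdriver (317,160), green level (297,220), jar with black cap (374,148).
- **Kit:** green open box (205,190), chosen. The purple look-alikes at (132,297) and (410,320) are left alone.

```bash
cat > h.py <<'E'
from workcell import ctrl, cams
import cv2,numpy as np
from scipy.spatial.transform import Rotation as R
def cam(c):
    o=ctrl.get_obs(); d=cams.get_image(c); K=d["camera_matrix"]
    if c=="wrist":
        M=np.array(d["mount"]); T=np.eye(4); T[:3,:3]=R.from_rotvec(o["orientation"]).as_matrix(); T[:3,3]=o["ee_pos"]
        M=T@M; Rm,p=M[:3,:3],M[:3,3]
    else:
        r=np.array(d["rotation"]); Rm=r if r.shape==(3,3) else R.from_rotvec(r).as_matrix(); p=np.array(d["xyz"])
    return d["image"],np.array(K),Rm,p
def ray(C,uv,z):
    _,K,Rm,p=C; v=Rm@np.linalg.solve(K,[uv[0],uv[1],1]); return p+v*(z-p[2])/v[2]
def proj(C,X):
    _,K,Rm,p=C; q=(np.atleast_2d(X)-p)@Rm@K.T; return q[:,:2]/q[:,2:]
E
python3 - <<'E'
from h import *
C=cam("top")
im=C[0][:,:,::-1]
a=cv2.resize(im[145:235,165:245],None,fx=5,fy=5,interpolation=cv2.INTER_CUBIC)
b=cv2.resize(im[165:219,350:390],None,fx=8.3334,fy=8.3334,interpolation=cv2.INTER_CUBIC)[:450]
cv2.imwrite("pics/crop1.png",np.hstack([a,b]))
for n,uv in(("kit",(205,190)),("brush",(368,191)),("level",(297,220)),("driver",(317,160)),("weight",(265,127)),("jar",(372,150))): print(n,ray(C,uv,10).round())
S=cam("side")
for c,Q in(("top",C),("side",S)):
    for t in ("brush",):
        for m in cams.cut_out(c,t)[:2]:
            p=np.argwhere(m["pixels"])[:,::-1]
            w=np.array([ray(Q,x,8)[:2] for x in p]); mu=w.mean(0); e,V=np.linalg.eigh(np.cov(w.T)); 
            rr=cv2.minAreaRect(w.astype(np.float32)); print(c,m["p"],mu.round(1),V[:,1].round(3),rr)
E
```

```text
kit [508.  68.  10.]
brush [ 502. -330.   10.]
level [ 432. -155.   10.]
driver [ 581. -207.   10.]
weight [667. -80.  10.]
jar [ 605. -345.   10.]
top 0.59 [ 504.5 -329.8] [-0.988  0.152] ((503.3174743652344, -330.106201171875), (17.772594451904297, 83.62750244140625), 82.33490753173828)
side 0.53 [ 501.2 -332. ] [-0.985  0.172] ((502.49615478515625, -332.41558837890625), (24.19276237487793, 81.71177673339844), 77.65563201904297)
side 0.3 [662.  261.4] [0.307 0.952] ((670.4742431640625, 274.21929931640625), (433.00823974609375, 102.87076568603516), 66.62049865722656)
```

View pics/crop1.png

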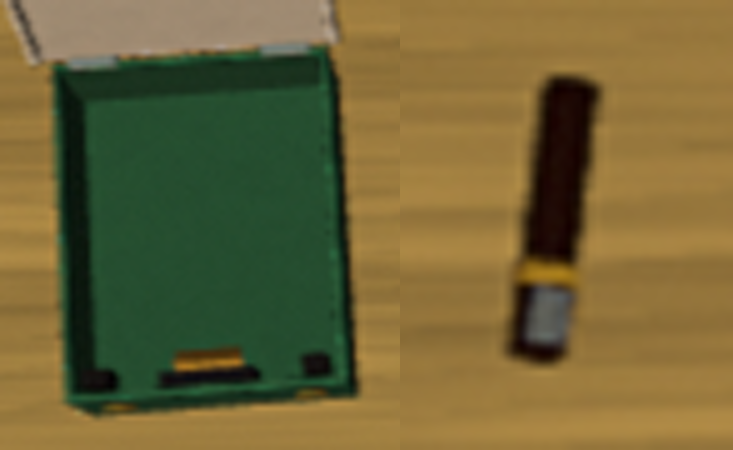

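The crop confirms the brush: a brown bar with a brass band and a grey tuft at its near end, original pixel about (367,208). The green kit has its catch at the front (bottom) wall. Next I fit the kit pose and plan the grasp.

Run:
```python
from h import *
from scipy.optimize import least_squares
C=cam("top")
px=np.array([[55,66],[328,47],[355,391],[70,402]])/5+[165,145]-0.4
W=np.array([ray(C,p,60)[:2] for p in px]);print(W.round(1))
L=np.array([[80,65],[80,-65],[-80,-65],[-80,65]])
def f(q):
    r=np.array([[np.cos(q[2]),-np.sin(q[2])],[np.sin(q[2]),np.cos(q[2])]])
    return (L@r.T+q[:2]-W).ravel()
s=least_squares(f,[500,60,0]);print(s.x,f(s.x).round(1))
o=ctrl.get_obs();T=R.from_rotvec(o["orientation"]).as_matrix();print(T.round(3))
```

```text
[[575.1 129.2]
 [583.1   1.9]
 [420.9 -11.1]
 [417.3 118.5]]
[4.99093996e+02 5.96354758e+01 6.27886726e-02] [-0.2  0.3 -0.1 -2.1  2.4  0.9 -2.1  1. ]
[[ 0.974  0.226  0.   ]
 [ 0.226 -0.974 -0.   ]
 [ 0.     0.    -1.   ]]
```

Request:
move_arm(steps=[[[0, 0, 0], 0.88, 0], [[0, 0, 0], 0.88, 0], [[0, 0, 0], 0.88, 0], [[0, 0, 0], 0.88, 0], [[0, 0, 0], 0.88, 0], [[0.9, -0.94, 0], 0, 0], [[0.9, -0.94, 0], 0, 0], [[0.9, -0.94, 0], 0, 0], [[0.9, -0.94, 0], 0, 0], [[0.9, -0.94, 0], 0, 0], [[0.9, -0.94, 0], 0, 0], [[0.9, -0.94, 0], 0, 0], [[0.9, -0.94, 0.2], 0, 0], [[0.9, -0.94, 0.3], 0, 0], [[0.9, -0.94, 0.4], 0, 0], [[0.9, -0.94, 0.4], 0, 0], [[0.9, -0.94, 0.4], 0, 0], [[0.9, -0.94, 0.3], 0, 0], [[0.9, -0.94, 0], 0, 0], [[0, 0, 0], 0, 0]])

```text
t: 2.82
ee_pos: [507.2, -329.7, 172.3]
orientation: [-3.132, 0.239, -0.002]
ft_force: [0.5, 0.4, 0.1]
width: 87.8
grasp_force: 0.0
```

Run:
```python
from h import *
C=cam("wrist");o=ctrl.get_obs();print(o["t"],o["ee_pos"],o["orientation"])
cv2.imwrite("pics/w1.png",C[0][:,:,::-1])
for m in cams.cut_out("wrist","brush")[:2]:
    p=np.argwhere(m["pixels"])[:,::-1]
    w=np.array([ray(C,x,12)[:2] for x in p],np.float32)
    rr=cv2.minAreaRect(w); print(m["p"],m["rect"],w.mean(0),rr)
T=R.from_rotvec(o["orientation"]).as_matrix();print(T.round(3))
```

```text
2.8667 [ 505.45579782 -331.07335397  172.39611565] [-3.13232028e+00  2.39103070e-01 -3.14066825e-04]
0.83 [290.0, 194.7, 14.0, 84.5] [ 506.2199 -332.5175] ((504.7460632324219, -332.2630615234375), (15.673696517944336, 83.65350341796875), 80.37088775634766)
[[ 0.988 -0.152  0.   ]
 [-0.152 -0.988  0.   ]
 [ 0.    -0.    -1.   ]]
```

View pics/w1.png

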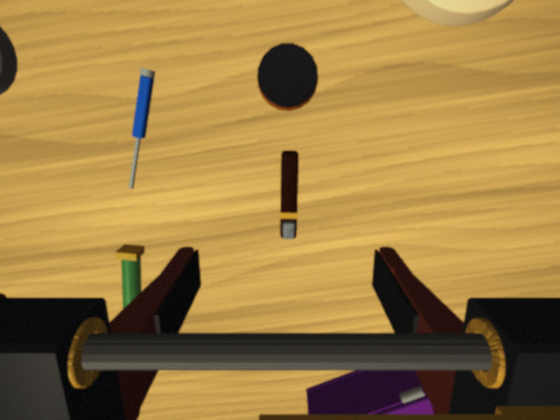

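The wrist view shows the brush upright at (289,194), midway between the fingers, with its tuft at (289,230). The jar (288,76), driver and level are clear of the fingers, so I descend and grip.

Request:
move_arm(steps=[[[-0.05, 0.05, 0.8], 0.1, 0.3], [[0, 0, 0.9], 0, 0.3], [[0, 0, 0.9], 0, 0.3], [[0, 0, 0.9], 0, 0.3], [[0, 0, 0.9], 0, 0.3], [[0, 0, 0.9], 0, 0.3], [[0, 0, 0.6], 0, 0.3], [[0, 0, 0.4], 0, 0.3], [[0, 0, 0.3], 0, 0.3], [[0, 0, 0.15], 0, 0.3], [[0, 0, 0], 0, 0.3], [[0, 0, 0], 0, 0.3]])

```text
t: 3.92
ee_pos: [502.3, -334.3, 4.6]
orientation: [3.13, -0.259, 0.001]
ft_force: [0.0, 0.1, -0.6]
width: 61.4
grasp_force: 0.0
```

Request:
move_arm(steps=[[[0, 0, 0], 0, 1], [[0, 0, 0], 0, 1], [[0, 0, 0], 0, 1], [[0, 0, 0], 0, 1], [[0, 0, 0], 0, 1], [[0, 0, 0], 0, 1], [[0, 0, 0], 0, 1], [[0, 0, 0], 0, 1], [[0, 0, 0], 0, 1]])

```text
t: 4.67
ee_pos: [502.1, -333.8, 3.9]
orientation: [-3.131, 0.259, 0.0]
ft_force: [-0.4, 0.4, 0.5]
width: 15.9
grasp_force: 30.0
```

Request:
move_arm(steps=[[[0, 0, -0.2], 0, 1], [[0, 0, -0.6], 0, 1], [[0, 0, -1], 0, 1], [[0, 0, -1], 0, 1], [[0, 0, -1], 0, 1], [[0, 0, -1], 0, 1], [[0, 0, -0.8], 0, 1], [[0, 0, -0.4], 0, 1], [[0, 0, 0], 0, 1]])

```text
t: 5.42
ee_pos: [503.3, -334.8, 156.5]
orientation: [3.129, -0.259, 0.006]
ft_force: [1.3, -0.2, -1.2]
width: 15.8
grasp_force: 30.0
```

Run:
```python
from h import *
C=cam("wrist");o=ctrl.get_obs();print(o["t"],o["ee_pos"],o["orientation"],o["width"],o["grasp_force"])
cv2.imwrite("pics/w2.png",C[0][:,:,::-1])
```

```text
5.4667 [ 502.48349935 -334.19225644  154.77414914] [ 3.12986193e+00 -2.58642757e-01  2.79266793e-03] 15.586511809824291 29.99995529651642
```

View pics/w2.png

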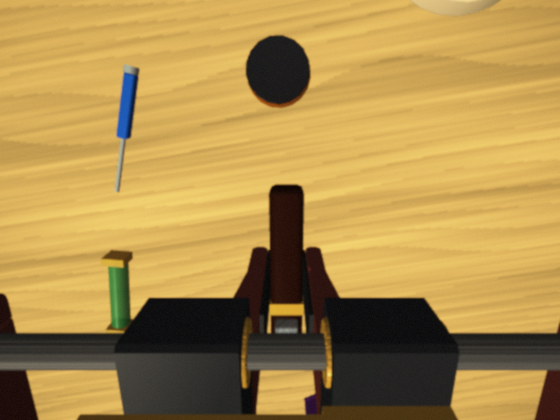

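The brush is held centred and in line with the tool. I carry it over the box.

Request:
move_arm(steps=[[[0, 0, 0], -0.87, 1], [[0, 0, 0], -0.87, 1], [[0, 0, 0], -0.87, 1], [[0.06, -0.5, 0], 0, 1], [[0.06, -1, 0], 0, 1], [[0.06, -1, 0], 0, 1], [[0.06, -1, 0], 0, 1], [[0.06, -1, 0], 0, 1], [[0.06, -1, 0], 0, 1], [[0.06, -1, 0], 0, 1], [[0.06, -1, 0], 0, 1], [[0.06, -1, 0], 0, 1], [[0.06, -1, 0], 0, 1], [[0.06, -1, 0], 0, 1], [[0.06, -1, 0], 0, 1], [[0.06, -1, 0], 0, 1], [[0.06, -1, 0], 0, 1], [[0.06, -1, 0], 0, 1], [[0.06, -1, 0], 0, 1], [[0.06, -0.23, 0], 0, 1]])

```text
t: 7.13
ee_pos: [501.2, 63.3, 152.8]
orientation: [-3.14, -0.099, 0.004]
ft_force: [-0.3, 0.5, -0.2]
width: 15.5
grasp_force: 30.0
```

Request:
move_arm(steps=[[[0, 0, 0], 0, 1], [[0, 0, 0], 0, 1]])

```text
t: 7.3
ee_pos: [502.1, 60.2, 153.2]
orientation: [3.14, 0.099, -0.002]
ft_force: [-0.2, -1.1, -1.1]
width: 16.1
grasp_force: 30.0
```

Run:
```python
from h import *
W=cam("wrist");o=ctrl.get_obs();print(o["t"],o["ee_pos"],o["orientation"],o["width"],o["grasp_force"])
S=cam("side")
def box(C,im,x,y,a):
    r=np.array([[np.cos(a),-np.sin(a)],[np.sin(a),np.cos(a)]])
    L=np.array([[80,65],[80,-65],[-80,-65],[-80,65]])
    P=proj(C,np.c_[L@r.T+[x,y],np.full(4,60)])
    cv2.polylines(im,[np.round(P).astype(int)],True,(0,0,255),1)
ws=W[0][:,:,::-1].copy(); ss=S[0][:,:,::-1].copy()
for C,im in((W,ws),(S,ss)): box(C,im,499.1,59.6,.063)
s=cv2.resize(ss[90:250,240:400],(420,420),interpolation=cv2.INTER_CUBIC)
cv2.imwrite("pics/w3.png",cv2.resize(np.hstack([ws,s]),(800,343)))
```

```text
7.35 [502.31877667  59.7209376  153.38502523] [ 3.13978843e+00  9.76946005e-02 -1.70365881e-03] 15.488770396461653 29.999948143959045
```

View pics/w3.png

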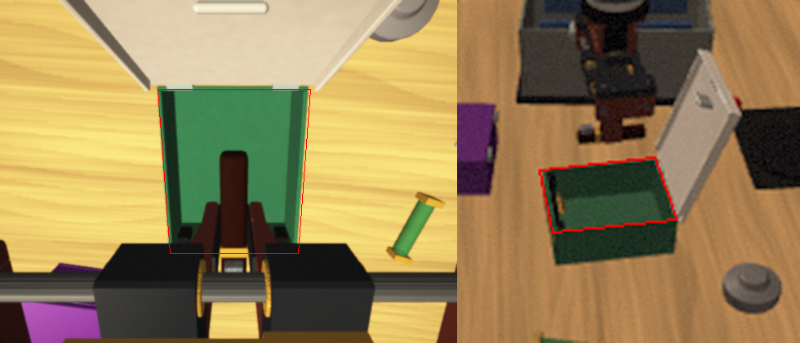

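The fitted box outline (red) matches in both views: left at (165,90)-(300,250) in the composite, and at (605,195) in the side crop. The brush is centred over the box, so I lower it.

Request:
move_arm(steps=[[[0, 0, 0.5], 0, 1], [[0, 0, 0.8], 0, 1], [[0, 0, 0.8], 0, 1], [[0, 0, 0.8], 0, 1], [[0, 0, 0.8], 0, 1], [[0, 0, 0.7], 0, 1], [[0, 0, 0.5], 0, 1], [[0, 0, 0.4], 0, 1], [[0, 0, 0.25], 0, 1], [[0, 0, 0.15], 0, 1], [[0, 0, 0.06], 0, 1], [[0, 0, 0], 0, 1], [[0, 0, 0], 0, 1]])

```text
t: 8.48
ee_pos: [503.3, 60.2, 10.5]
orientation: [-3.14, -0.098, -0.002]
ft_force: [-0.2, 0.4, -0.2]
width: 15.5
grasp_force: 30.0
```

Request:
move_arm(steps=[[[0, 0, 0.03], 0, 1], [[0, 0, 0.02], 0, 1], [[0, 0, 0], 0, 1], [[0, 0, 0], 0, 1]])

```text
t: 8.82
ee_pos: [503.0, 60.3, 8.9]
orientation: [-3.14, -0.099, -0.001]
ft_force: [-0.0, -0.0, -0.7]
width: 15.8
grasp_force: 30.0
```

Request:
move_arm(steps=[[[0, 0, 0.02], 0, 1], [[0, 0, 0.02], 0, 1], [[0, 0, 0], 0, 1], [[0, 0, 0], 0, 1]])

```text
t: 9.15
ee_pos: [502.9, 60.2, 7.9]
orientation: [-3.14, -0.099, -0.0]
ft_force: [0.5, -0.0, 5.4]
width: 15.9
grasp_force: 30.0
```

The floor contact force is about 5 N. I open partway and rise.

Request:
move_arm(steps=[[[0, 0, 0], 0, 0.55], [[0, 0, 0], 0, 0.55], [[0, 0, 0], 0, 0.55], [[0, 0, 0], 0, 0.55], [[0, 0, 0], 0, 0.55], [[0, 0, -0.3], 0, 0.55], [[0, 0, -0.7], 0, 0.55], [[0, 0, -1], 0, 0.55], [[0, 0, -1], 0, 0.55], [[0, 0, -1], 0, 0.55], [[0, 0, -1], 0, 0.55], [[0, 0, -0.7], 0, 0.55], [[0, 0, -0.3], 0, 0.55], [[0, 0, 0], 0, 0.55]])

```text
t: 10.32
ee_pos: [504.0, 60.3, 159.7]
orientation: [-3.14, -0.099, -0.006]
ft_force: [0.6, -0.9, 0.4]
width: 39.7
grasp_force: 0.0
```

Run:
```python
from h import *
from scipy.optimize import least_squares
W=cam("wrist");o=ctrl.get_obs();print(o["t"],o["ee_pos"],o["orientation"],o["width"],o["grasp_force"])
cv2.imwrite("pics/w4.png",W[0][:,:,::-1])
C=cam("top"); S=cam("side")
for m in cams.cut_out("wrist","brush")[:1]:
    p=np.argwhere(m["pixels"])[:,::-1]
    w=np.array([ray(W,x,16)[:2] for x in p],np.float32); print(m["p"],m["rect"],w.mean(0),cv2.minAreaRect(w))
for c,Q in (("top",C),("side",S)):
    for m in cams.cut_out(c,"lid")[:3]: print(c,m["p"],np.round(m["rect"]))
    # red knob pixels
    im=Q[0].astype(int); k=(im[...,0]>110)&(im[...,1]<60)&(im[...,2]<60)
    n,l,st,ce=cv2.connectedComponentsWithStats(k.astype(np.uint8)); print(c,[(s.tolist(),x.round(1).tolist()) for s,x in zip(st[1:],ce[1:]) if s[4]>4])
# knob vs lid angle projections
a=.063
for th in np.arange(1.2,1.95,.1):
    d=140*np.cos(th)-31*np.sin(th); z=60+140*np.sin(th)+31*np.cos(th); b=80-d
    X=[499.1+b*np.cos(a),59.6+b*np.sin(a),z]; print(round(th,2),np.round(X),proj(C,X).round(1),proj(S,X).round(1))
```

```text
10.3667 [503.10866342  60.20012006 158.28482161] [-3.13993777e+00 -9.86624076e-02 -2.57904556e-03] 39.42839435504865 0.0
0.69 [287.6, 195.5, 19.0, 95.6] [506.1718    59.891594] ((504.47705078125, 59.974090576171875), (85.06543731689453, 17.427471160888672), 4.050879001617432)
top 0.63 [216. 125.  30.  48.]
top 0.62 [414. 318.  83.  94.]
top [([370, 157, 7, 2, 7], [373.0, 157.6]), ([422, 344, 9, 7, 54], [425.9, 347.0])]
side 0.78 [185. 344. 101.  93.]
side 0.74 [226. 153.  57.  30.]
side 0.72 [351. 155.  39.  84.]
side [([157, 31, 6, 12, 12], [159.5, 36.5]), ([148, 44, 9, 17, 20], [151.9, 52.6]), ([206, 141, 5, 4, 15], [208.1, 142.6]), ([366, 309, 3, 5, 5], [367.0, 311.0]), ([145, 337, 8, 9, 53], [148.5, 341.0])]
1.2 [557.  63. 202.] [[191.7 146.4]] [[332.1 135.5]]
1.3 [571.  64. 203.] [[191.2 139.2]] [[337.6 134.6]]
1.4 [586.  65. 203.] [[190.9 132.2]] [[343.  134.1]]
1.5 [600.  66. 202.] [[190.7 125.6]] [[348.4 134.1]]
1.6 [614.  67. 199.] [[190.7 119.4]] [[353.6 134.5]]
1.7 [628.  68. 195.] [[190.8 113.7]] [[358.5 135.4]]
1.8 [641.  69. 189.] [[191.1 108.6]] [[363.2 136.8]]
1.9 [653.  69. 182.] [[191.5 104.1]] [[367.6 138.6]]
```

View pics/w4.png

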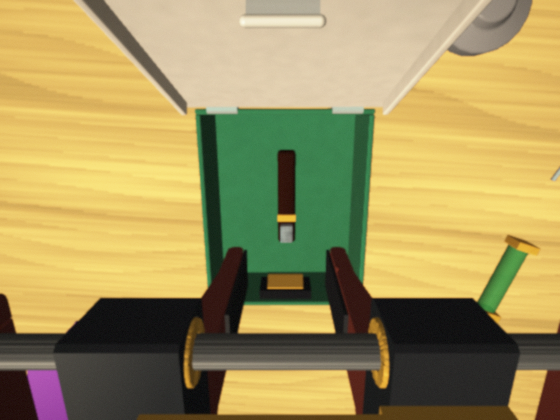

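The brush lies at (504,60) on the box floor, in line with it: brush at (287,195) in the wrist view, between the walls and clear of the catch at (285,285). The lid leans fully back at about 1.9 rad. Next I go over and behind it, with the fingers straddling the knob.

Request:
move_arm(steps=[[[0, 0, -0.6], 0, 0.38], [[0, 0, -1], 0, 0.38], [[0, 0, -1], 0, 0.38], [[0, 0, -0.9], 0, 0.38], [[0, 0, -0.3], 0, 0.38], [[0.4, 0, 0], 0, 0.38], [[0.8, 0, 0], 0, 0.38], [[1, 0, 0], 0, 0.38], [[1, 0, 0], 0, 0.38], [[1, 0, 0], 0, 0.38], [[1, 0, 0], 0, 0.38], [[0.9, 0, 0], 0, 0.38], [[0.5, 0, 0], 0, 0.38], [[0, 0, 0], 0, 0.38], [[0, 0, 0], 0, 0.38]])

```text
t: 11.87
ee_pos: [667.0, 70.5, 249.8]
orientation: [3.14, 0.099, -0.006]
ft_force: [-0.3, -1.0, -0.9]
width: 54.1
grasp_force: 0.0
```

Request:
move_arm(steps=[[[0, 0, 0.4], 0, 0.38], [[0, 0, 0.6], 0, 0.38], [[0, 0, 0.6], 0, 0.38], [[0, 0, 0.5], 0, 0.38], [[0, 0, 0.4], 0, 0.38], [[0, 0, 0], 0, 0.38], [[0, 0, 0], 0, 0.38]])

```text
t: 12.45
ee_pos: [666.9, 70.5, 189.5]
orientation: [3.14, 0.099, -0.002]
ft_force: [0.1, -0.3, 0.3]
width: 54.3
grasp_force: 0.0
```

Request:
move_arm(steps=[[[-0.2, 0, 0], 0, 0.38], [[-0.3, 0, 0], 0, 0.38], [[-0.3, 0, 0], 0, 0.38], [[-0.3, 0, 0], 0, 0.38], [[-0.4, 0, 0], 0, 0.38], [[-0.4, 0, 0], 0, 0.38], [[-0.4, 0, 0], 0, 0.38], [[-0.4, 0, 0], 0, 0.38], [[-0.4, 0, 0], 0, 0.38], [[-0.4, 0, 0], 0, 0.38]])

```text
t: 13.28
ee_pos: [578.9, 65.0, 190.1]
orientation: [3.14, 0.099, -0.0]
ft_force: [1.1, -0.5, 0.2]
width: 54.4
grasp_force: 0.3
```

Request:
move_arm(steps=[[[-0.4, 0, 0], 0, 0.38], [[-0.4, 0, 0], 0, 0.38], [[-0.4, 0, 0], 0, 0.38], [[-0.4, 0, 0], 0, 0.38], [[-0.4, 0, 0], 0, 0.38], [[-0.4, 0, 0], 0, 0.38], [[-0.4, 0, 0], 0, 0.38], [[-0.4, 0, 0], 0, 0.38], [[-0.4, 0, 0], 0, 0.38], [[-0.3, 0, 0], 0, 0.38], [[0, 0, 0], 0, 0.38]])

```text
t: 14.2
ee_pos: [481.1, 58.9, 190.1]
orientation: [3.14, 0.099, -0.002]
ft_force: [0.9, 0.3, 0.2]
width: 54.4
grasp_force: 0.0
```

Run:
```python
from h import *
S=cam("side");o=ctrl.get_obs();print(o["t"],o["ee_pos"],o["ft_force"])
cv2.imwrite("pics/s5.png",cv2.resize(S[0][60:260,180:447,::-1],(800,600),interpolation=cv2.INTER_CUBIC))
```

```text
14.25 [482.22809204  58.91580944 190.29648281] [ 0.17162428  0.03834374 -0.01430256]
```

View pics/s5.png

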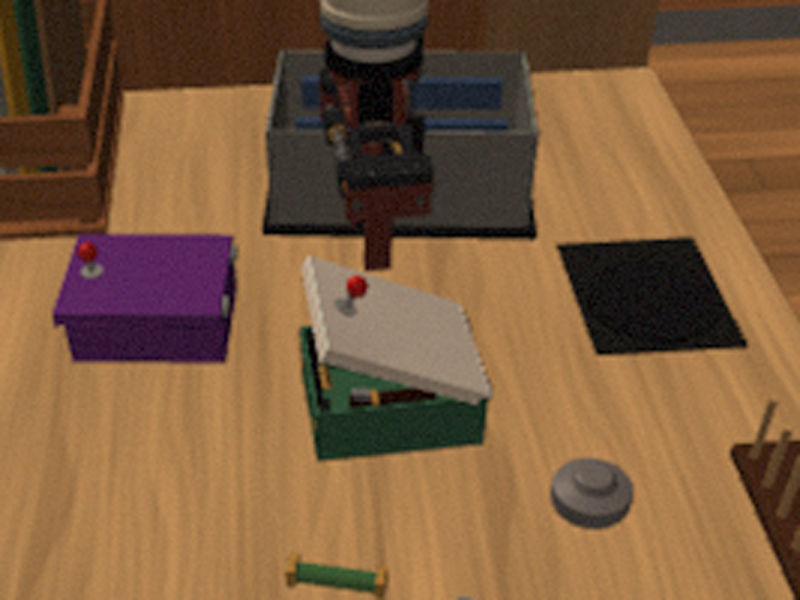

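The lid has fallen away from the fingers and is sinking over the box, knob at crop (356,286), with the brush visible inside at (400,396). I move over the knob's shut position and let it settle.

Request:
move_arm(steps=[[[-0.4, 0, 0], 0, 0.38], [[-0.5, 0, 0], 0, 0.38], [[-0.5, 0, 0], 0, 0.38], [[-0.32, 0, 0], 0, 0.38], [[0, 0, 0], 0, 0.38], [[0, 0, 0], 0, 0.38], [[0, 0, 0], 0, 0.38], [[0, 0, 0], 0, 0.38], [[0, 0, 0], 0, 0.38], [[0, 0, 0], 0, 0.38], [[0, 0, 0], 0, 0.38], [[0, 0, 0], 0, 0.38], [[0, 0, 0], 0, 0.38], [[0, 0, 0], 0, 0.38], [[0, 0, 0], 0, 0.38], [[0, 0, 0], 0, 0.38], [[0, 0, 0], 0, 0.38], [[0, 0, 0], 0, 0.38], [[0, 0, 0], 0, 0.38], [[0, 0, 0], 0, 0.38]])

```text
t: 15.92
ee_pos: [439.9, 56.2, 190.2]
orientation: [3.14, 0.099, -0.0]
ft_force: [0.2, 0.5, -0.4]
width: 54.4
grasp_force: 0.0
```

```bash
cat > knob.py <<'E'
from h import *
from scipy.optimize import least_squares
o=ctrl.get_obs();print(o["t"],o["ee_pos"].round(1),o["ft_force"].round(1))
Cs=[cam("side"),cam("top"),cam("wrist")]; a=.063
def kn(th):
    b=80-(140*np.cos(th)-31*np.sin(th)); return np.array([499.1+b*np.cos(a),59.6+b*np.sin(a),60+140*np.sin(th)+31*np.cos(th)])
obs=[]
for n,C in zip("stw",Cs):
    P=proj(C,kn(.05))[0]; im=C[0].astype(int)
    k=(im[...,0]>90)&(im[...,1]<0.4*im[...,0])&(im[...,2]<0.4*im[...,0])
    c,l,st,ce=cv2.connectedComponentsWithStats(k.astype(np.uint8))
    g=[i for i in range(1,c) if st[i,4]>8 and np.linalg.norm(ce[i]-P)<60]
    for i in g: print(n,P.round(1),ce[i].round(1),st[i].tolist())
    g=[i for i in g if st[i,4]>25]
    if g:
        i=min(g,key=lambda i:np.linalg.norm(ce[i]-P)); obs.append((C,ce[i]))
if len(obs)>1: print("knob",least_squares(lambda X:np.concatenate([proj(C,X)[0]-u for C,u in obs]),kn(.05)).x.round(1))
print("model 0,.05,.1",[kn(t).round(1).tolist() for t in(0,.05,.1)])
E
python3 knob.py
```

```text
15.9167 [439.9  56.2 190.2] [ 0.2  0.5 -0.4]
s [288.3 171.4] [289.2 170.5] [287, 168, 6, 6, 28]
w [286.3 213.7] [284.4 210.1] [273, 198, 24, 25, 470]
knob [444.1  57.6  99.5]
model 0,.05,.1 [[439.2, 55.8, 91.0], [440.9, 55.9, 98.0], [443.0, 56.1, 104.8]]
```

The knob sits at about (442,57,98): shut but still about 0.05 rad up. I lower the open fingers round the ball and close them.

Request:
move_arm(steps=[[[0.1, -0.03, 0.5], 0, 0.38], [[0, 0, 0.8], 0, 0.38], [[0, 0, 0.8], 0, 0.38], [[0, 0, 0.8], 0, 0.38], [[0, 0, 0.6], 0, 0.38], [[0, 0, 0.4], 0, 0.38], [[0, 0, 0.3], 0, 0.38], [[0, 0, 0.12], 0, 0.38], [[0, 0, 0], 0, 0.38], [[0, 0, 0], 0, 0.38]])

```text
t: 16.9
ee_pos: [442.8, 57.2, 82.6]
orientation: [-3.14, -0.099, -0.001]
ft_force: [0.3, -0.5, 0.6]
width: 54.1
grasp_force: 0.0
```

Request:
move_arm(steps=[[[0, 0, 0], 0, 0.65], [[0, 0, 0], 0, 0.7], [[0, 0, 0], 0, 0.75], [[0, 0, 0], 0, 0.8], [[0, 0, 0], 0, 1], [[0, 0, 0], 0, 1], [[0, 0, 0], 0, 1], [[0, 0, 0], 0, 1]])

```text
t: 17.57
ee_pos: [442.4, 57.4, 82.3]
orientation: [-3.14, -0.098, -0.0]
ft_force: [-0.3, 2.8, 2.2]
width: 18.9
grasp_force: 30.0
```

Request:
move_arm(steps=[[[-0.01, 0, 0.05], 0, 1], [[-0.01, 0, 0.05], 0, 1], [[-0.01, 0, 0.05], 0, 1], [[-0.01, 0, 0.05], 0, 1], [[0, 0, 0], 0, 1], [[0, 0, 0], 0, 1]])

```text
t: 18.07
ee_pos: [440.9, 57.2, 76.6]
orientation: [-3.14, -0.099, 0.002]
ft_force: [0.0, 5.5, -5.5]
width: 18.4
grasp_force: 30.0
```

Request:
move_arm(steps=[[[0, -0.02, 0], 0, 1], [[0, 0, 0], 0, 1], [[0, 0, 0], 0, 1]])

```text
t: 18.32
ee_pos: [440.9, 57.3, 76.8]
orientation: [3.14, 0.099, -0.002]
ft_force: [-0.3, 0.5, -6.0]
width: 18.5
grasp_force: 30.0
```

Request:
move_arm(steps=[[[0, 0, -0.03], 0, 1], [[0, 0, -0.03], 0, 1], [[0, 0, 0], 0, 1], [[0, 0, 0], 0, 1]])

```text
t: 18.65
ee_pos: [441.4, 57.4, 78.6]
orientation: [3.14, 0.099, -0.0]
ft_force: [2.1, -1.0, -10.1]
width: 18.3
grasp_force: 30.0
```

Run:
```python
from h import *
o=ctrl.get_obs();print(o["t"],o["ee_pos"].round(1),o["ft_force"].round(1),o["width"])
W=cam("wrist");S=cam("side")
s=cv2.resize(S[0][130:230,240:360],(504,420),interpolation=cv2.INTER_CUBIC)
w=cv2.resize(W[0][140:420,100:460],(540,420),interpolation=cv2.INTER_CUBIC)
cv2.imwrite("pics/k6.png",cv2.resize(np.hstack([w,s]),(800,322))[:,:,::-1])
```

```text
18.65 [441.4  57.4  78.6] [  2.1  -1.  -10.1] 18.329965541003105
```

View pics/k6.png

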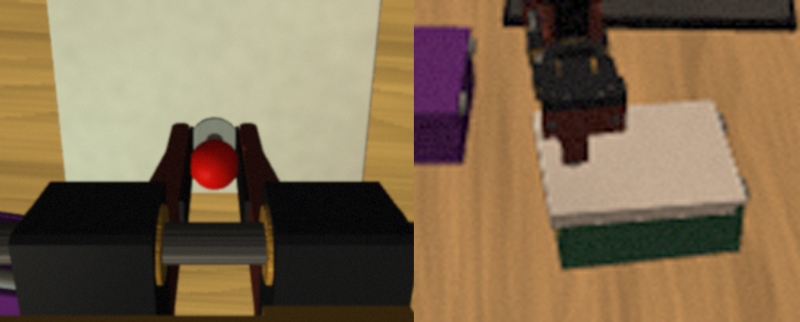

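The wrist view shows the red ball (213,163) between the pads, and the side view shows the lid down on the box. Force rises about 2.7 N per mm of lift, which fits a caught lid. I hold the tug a little more firmly to confirm.

Request:
move_arm(steps=[[[0, 0, -0.02], 0, 1], [[0, 0, 0], 0, 1], [[0, 0, 0], 0, 1], [[0, 0, 0], 0, 1], [[0, 0, 0], 0, 1], [[0, 0, 0], 0, 1]])

```text
t: 19.25
ee_pos: [441.5, 57.5, 79.2]
orientation: [3.14, 0.099, 0.0]
ft_force: [2.5, -3.3, -11.9]
width: 18.2
grasp_force: 30.0
```

Request:
move_arm(steps=[[[0, 0, 0.04], 0, 1], [[0, 0, 0.04], 0, 1], [[0, 0, 0.04], 0, 1], [[0, 0, 0.04], 0, 1], [[0, 0, 0], 0, 1], [[0, 0, 0], 0, 1]])

```text
t: 19.75
ee_pos: [440.6, 57.5, 75.2]
orientation: [3.14, 0.099, -0.002]
ft_force: [-2.7, -4.9, -1.5]
width: 18.4
grasp_force: 30.0
```

Request:
move_arm(steps=[[[-0.01, 0.02, 0.03], 0, 1], [[0, 0, 0.03], 0, 1], [[0, 0, 0], 0, 1], [[0, 0, 0], 0, 1]])

```text
t: 20.08
ee_pos: [440.3, 57.3, 73.7]
orientation: [-3.14, -0.098, 0.002]
ft_force: [-5.9, 1.4, 1.6]
width: 18.4
grasp_force: 30.0
```

Request:
move_arm(steps=[[[-0.03, 0, 0.03], 0, 1], [[-0.02, 0, 0.03], 0, 1], [[0, 0, 0.02], 0, 1], [[0, 0, 0], 0, 1], [[0, 0, 0], 0, 1]])

```text
t: 20.5
ee_pos: [440.1, 57.3, 72.3]
orientation: [-3.14, -0.099, -0.001]
ft_force: [-5.7, 0.9, 9.9]
width: 18.4
grasp_force: 30.0
```

The buffers press at 6 N/mm, as expected at the caught level. Now the confirming tug.

Request:
move_arm(steps=[[[0, 0, -0.05], 0, 1], [[0, 0, -0.05], 0, 1], [[0, 0, -0.05], 0, 1], [[0, 0, -0.05], 0, 1], [[0, 0, -0.04], 0, 1], [[0, 0, -0.03], 0, 1], [[0, 0, 0], 0, 1], [[0, 0, 0], 0, 1], [[0, 0, 0], 0, 1], [[0, 0, 0], 0, 1]])

```text
t: 21.33
ee_pos: [441.3, 57.3, 78.3]
orientation: [-3.14, -0.098, -0.004]
ft_force: [4.7, 4.4, -10.4]
width: 18.4
grasp_force: 30.0
```

It holds a steady 10.4 N. I ease off, release and retreat.

Request:
move_arm(steps=[[[0, 0, 0.05], 0, 1], [[0, 0, 0.05], 0, 1], [[0, 0, 0.05], 0, 1], [[0, 0, 0], 0, 1], [[0, 0, 0], 0, 0.6], [[0, 0, 0], 0, 0.5], [[0, 0, 0], 0, 0.4], [[0, 0, 0], 0, 0.4], [[0, 0, 0], 0, 0.4], [[0, 0, 0], 0, 0.4], [[0, 0, -0.3], 0, 0.4], [[0, 0, -0.7], 0, 0.4], [[0, 0, -1], 0, 0.4], [[0, 0, -1], 0, 0.4], [[0, 0, -1], 0, 0.4], [[0, 0, -0.6], 0, 0.4], [[0, 0, 0], 0, 0.4], [[0, 0, 0], 0, 0.4], [[0, 0, 0], 0, 0.4]])

```text
t: 22.92
ee_pos: [439.3, 56.9, 189.2]
orientation: [3.14, 0.099, -0.001]
ft_force: [0.4, 0.7, -0.9]
width: 52.7
grasp_force: 0.0
```

```bash
python3 knob.py
python3 - <<'E'
from h import *
S=cam("side"); cv2.imwrite("pics/s7.png",S[0][60:360,150:550,::-1])
E
```

```text
22.9167 [439.3  56.9 189.2] [ 0.4  0.7 -0.9]
s [288.3 171.4] [288.6 173.1] [286, 171, 6, 5, 25]
w [287.2 212.9] [285.3 208.7] [274, 197, 24, 24, 442]
model 0,.05,.1 [[439.2, 55.8, 91.0], [440.9, 55.9, 98.0], [443.0, 56.1, 104.8]]
```

View pics/s7.png

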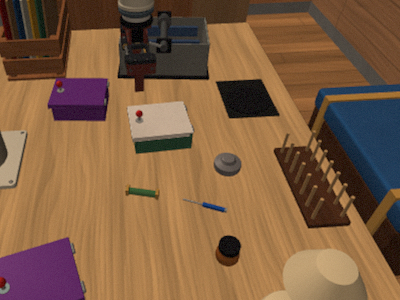

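The lid lies flat (160,120) with the knob at (139,113), about 2.6 px lower than before the press. The level, driver, weight and jar are where they were, and the gripper is clear. I hand the job in.

```bash
python3 -c "
from workcell import ctrl
print(ctrl.close_job())"
```

```text
the job is handed in; nothing more can be done
None
```

The job is handed in at about 23 s: the brush was laid on the kit floor, and the white lid is shut and caught, holding upward tugs of 10 to 12 N at the knob before I let go; nothing else on the table appears to have moved.

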